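Drive a stuck plug out of its bore with a drift

TASK

With the thinner of the two drifts, push the steel plug down out of its bore so that it drops into the tray of the press-out stand. The hole in the cover disc sits off centre, so feel for it gently, and never press on the stand or the plug with more than about 25 N. Then stand the drift upright in a rack hole again, collar down on the rack, and let it go. Leave the thicker drift and everything else where it is.

Things in the scene. Friction and masses are not known exactly. Their poses are not given: they have to be found in the camera images.
- stand: steel press-out stand, fixed: tray base 100 x 120 mm (x, y), rim 20 mm high, cork floor at 8 mm; two uprights left and right carry a housing block 80 x 120 mm, underside at 58 mm, top at 100 mm, with a vertical bore of 33 mm diameter through its middle, covered by a flat disc (see bore_axis). Origin: on the table under the bore axis; z up
- bore_axis (a point): point on the bore axis in the upper face of the cover disc (106 mm above the table). The steel disc, 54 mm wide, 6 mm thick, lies on the block; the 16 mm through hole in its middle is 6 mm off the bore axis, because the disc is mounted eccentrically, in a direction that differs each time and is not measured. The disc stays put when rubbed
- plug: solid steel plug, diameter 30, length 34 mm, 0.08 to 0.13 kg, upright in the bore, its top 3 to 8 mm below the block's top. Three spring balls in the bore wall grip it: sliding it takes about 5 to 18 N; once the drift's tip is about 45 mm below the disc's upper face it drops out into the tray. Origin: centre of its underside; z along its axis
- plug_centre (a point): middle of the plug, on its axis, 17 mm above its underside
- drift_thin: steel drift, 127 mm long, upright in a rack hole. Round rod 13 mm in diameter (tip edge bevelled 1.5 mm) for the lowest 60 mm, then a collar 31 mm wide, 6 mm thick, resting on the rack, then a square handle 20 x 20 mm, 66 to 127 mm above the tip. Origin: centre of the tip; z up the rod, x and y square to the handle's flats. 0.13 to 0.25 kg. Its rod fits the cover disc's hole
- drift_thick: steel drift, 127 mm long, upright in a rack hole. Round rod 19 mm in diameter (tip edge bevelled 1.5 mm) for the lowest 60 mm, then a collar 31 mm wide, 6 mm thick, resting on the rack, then a square handle 20 x 20 mm, 66 to 127 mm above the tip. Origin: centre of the tip; z up the rod, x and y square to the handle's flats. 0.13 to 0.25 kg. Too thick for the cover disc's hole
- rack: heavy wooden rack block, 70 x 150 x 72 mm (x, y, z), fixed, with two vertical holes of 22 mm diameter and 66 mm depth, 75 mm apart along its y, one drift in each. Origin: centre of its underside
- rack_hole_left (a point): centre of the mouth of the rack's +y hole, on the rack's top face, 72 mm above the table
- rack_hole_right (a point): centre of the mouth of the rack's -y hole, on the rack's top face
- stapler: black stapler, 34 x 125 x 43 mm, lying near the front edge; bystander
- hake_brush: flat wooden brush, 52 x 166 x 10 mm, lying near the front edge; bystander
- marker: slim marker pen, 131 mm long, lying at the back; bystander
- jar_red: glass jar with a black lid, 52 mm wide, 58 mm high; bystander
- jar_gold: glass jar with a gold lid, 42 mm wide, 46 mm high; bystander

How it is judged (in metres and radians):
On the way, in this order (a step that is already met when the one before it is completed fails the run):
1. the thin drift's tip has gone at least 5 mm into the hole of the cover disc (z of drift_thin in the frame of stand below 0.101 m and horizontal distance between drift_thin and bore_axis below 0.01 m), for 0.05 s.
2. the plug has been driven out of the bore and lies in the stand's tray (z of plug_centre in the frame of stand below 0.036 m), for 0.2 s.
At the end, for the whole second after the job is handed in: The plug lies in the stand's tray (its middle less than 36 mm above the table and within 45 mm of the bore axis in the stand's x and y), at rest; the thin drift stands upright (within 0.1 rad) in either hole of the rack, collar down on it (within 4 mm), released and at rest (z of plug_centre in the frame of stand below 0.036 m and x of plug_centre in the frame of stand between -0.045 and 0.045 m and y of plug_centre in the frame of stand between -0.045 and 0.045 m and linear speed of each of plug, drift_thin below 0.03 m/s and (horizontal distance between drift_thin and rack_hole_left below 0.009 m or horizontal distance between drift_thin and rack_hole_right below 0.009 m) and z of drift_thin in the frame of rack below 0.016 m and angle between drift_thin's own z axis and vertical below 0.1 rad); the robot touches nothing.
It fails at once if the drift presses on the stand or its cover disc with over 30 N (contact force between drift_thin and stand above 30 N).
It fails at once if the drift presses on the plug with over 30 N (contact force between drift_thin and plug above 30 N).
It fails at once if the thick drift is moved over 30 mm (distance of drift_thick from where it was at the start of the episode above 0.03 m).
It fails at once if a bystander (stapler, brush, marker, jars) is moved over 30 mm (distance of any of stapler, hake_brush, marker, jar_red, jar_gold from where it was at the start of the episode above 0.03 m).
It also fails if it takes over 72 s, if anything falls off the work surface, if the arm or the gripper's body presses on something with over 40 N, if the wrist force passes 120 N, or if a joint passes its speed limit or range.

ROBOT

A 6-joint arm with a two-finger parallel gripper is mounted at the origin on a cart in front of the work surface, level with it; the furniture and walls round the work are solid. World frame = base frame: x ahead of the robot, y to its left, z up, the work surface at z = 0. Lengths are in mm, angles in rad, forces in N, time in s.
With the tool pointing down it reaches from about 300 to 950 mm from the base axis. Payload 3.1 kg.
Tool frame: the origin (TCP) lies midway between the tips of the shut fingers; the grasp point (between the pads) lies arm.grip_depth behind it (arm.grip_depth is the distance from the TCP to the grasp point, in mm); z points along the fingers, x is the direction in which the jaws open and shut, and the axes are right-handed (so a half turn about z gives the same grasp; the last joint's range is limited). The gripper opens to 85 mm and grips with 20 to 120 N. Pads are 22 mm wide; open, the fingers measure 114 mm over their backs; the gripper's body (76 mm by 85 mm) begins 54 mm behind the grasp point. The pads swing forward as they close: fully open they stand 13 mm farther back than shut.
Start: joints at [-1.206, 0.308, 1.634, -0, 1.2, -0.07], TCP at [263.243, -566.864, 231.272] pointing down, gripper open.
Joint ranges: [-3.06, 3.06], [-0.79, 1.96], [0.05, 2.63], [-1.19, 4.34], [0.05, 2.64], [-2.94, 2.94]. Speed limits (rad/s): [2.79, 2.79, 3.14, 3.14, 3.14, 3.14].

INTERFACE

Orientations are given as a unit quaternion [w, x, y, z].
In Python, from station import arm gives the robot as it stands.
- The arm moves only by the shell command python3 -m inch 'ROWS' [FORCE]. ROWS is a JSON object of lists of equal length, an entry for each row: "dp": the shift along the tool's x, y, z in cm, a list of three; "twist": the turn about the tool's z in degrees; "jaw": the gripper's target within -1 to 1 (shut at 1, half-way at 0, fully open at -1). A call has 1 to 8 rows; each row is the pose to reach, as a shift and turn from the pose commanded when the call began, along the tool's axes at that moment; what a row does not reach only later rows make up. A row lasts 1/10 s, in which the tool goes at most 50 mm and 8.59 degrees, less where a joint would pass 70% of its speed; a pose out of reach is approached as far as the arm can. A call with a gripper value outside its range is refused whole. The fingers move at their own pace and stop on an object; FORCE is the grip in N (left out, the last holds). Time passes only in rows, so rows that repeat a pose let the fingers close. It gives the time, the measured TCP pose, the force and the opening at its end, in the units of the state.
- arm.state(): the state, without advancing time (a new reading comes with each control period).
- arm.grab_frame(name): name is "scene" or "side" or "wrist"; returns a dict with "color" (480x640x3 uint8, red, green, blue), "camera_matrix" (3x3 intrinsics, pixels), "k1" (the pictures are not rectified: a ray, as slopes to the right and down, at radius r is drawn at 1 + k1 r^2 times it, then the intrinsics apply), "R" (3x3) and "t" (3): a world point X has camera coordinates R X + t; the wrist camera has in their place "tool_from_camera" (4x4, takes a point from camera to tool coordinates, whose origin is the TCP and whose axes are the tool frame's). Camera axes: x right, y down, z forward; pixel columns grow to the right and rows downward; lengths in mm; the calibration is good to about 2 mm. A picture is of the moment at which its call begins: read the wrist's pose just before it. There is no depth.
- arm.job_done(): hands the job in, once; it reports no verdict.
The state is a dict: "time": time; "joint_positions": joint angles; "dq": joint speeds; "effort": joint torques, N m; "ee_pos": TCP position; "orientation": TCP orientation; "force": force on the tool from outside, world axes, zero at the start; "moment": the same for the moment, N m; "finger_gap": finger opening in mm.
Only numpy, scipy, OpenCV 4.12 (cv2) and the standard library are available. Lean on these libraries where they do the work, as an engineer would, in place of code of your own. Each camera call takes 0.05 s, during which the arm holds its last target.

## Working session

There is one attempt and no reset: what is moved stays moved. The work goes in short steps, Python scripts to look and compute and a shell command to move; the robot and the scene stay as the last step left them, time stands still between calls to the robot, and variables do not carry over. Pictures are saved under pics/ and viewed, and the job is handed in when it is done.

```bash
ls; mkdir -p pics
cat > h.py <<'E'
import numpy as np, cv2
from station import arm
def snap(name, fn):
    s=arm.state(); f=arm.grab_frame(name)
    cv2.imwrite('pics/'+fn, cv2.cvtColor(f['color'],cv2.COLOR_RGB2BGR))
    import pickle; pickle.dump((s,f),open('pics/'+fn+'.pkl','wb'))
    return s,f
def load(fn):
    import pickle; return pickle.load(open('pics/'+fn+'.pkl','rb'))
def quatR(q):
    from scipy.spatial.transform import Rotation as Ro
    return Ro.from_quat([q[1],q[2],q[3],q[0]]).as_matrix()
def cam(s,f):
    # returns world R_wc, origin
    if 'R' in f:
        R=np.array(f['R']);t=np.array(f['t']);return R.T,-R.T@t
    T=np.array(f['tool_from_camera']);Rt=quatR(s['orientation'])
    return Rt@T[:3,:3], Rt@T[:3,3]+np.array(s['ee_pos'])
def rays(s,f,px):
    K=np.array(f['camera_matrix']);D=np.array([f['k1'],0,0,0,0.])
    u=cv2.undistortPoints(np.array(px,float).reshape(-1,1,2),K,D).reshape(-1,2)
    R,o=cam(s,f)
    d=np.c_[u,np.ones(len(u))]@R.T
    return o,d
def onplane(s,f,px,z):
    o,d=rays(s,f,px); k=(z-o[2])/d[:,2]
    return o+k[:,None]*d
def proj(s,f,X):
    R,o=cam(s,f);K=np.array(f['camera_matrix']);D=np.array([f['k1'],0,0,0,0.])
    c=(np.array(X,float).reshape(-1,3)-o)@R
    return cv2.projectPoints(c,np.zeros(3),np.zeros(3),K,D)[0].reshape(-1,2)
E
python3 - <<'E'
from h import *
for n in('scene','side','wrist'):
    s,f=snap(n,n+'0.png'); R,o=cam(s,f); print(n,o.round(),R[:,2].round(2),f['k1'],f['camera_matrix'][0][0])
print(s, arm.grip_depth)
E
```

```text
pics
scene [-271.  541.  757.] [ 0.61 -0.58 -0.54] -0.10326177735637285 532.3441081505337
side [   42. -1047.   466.] [ 0.41  0.84 -0.35] -0.08666436802055387 529.7793829554894
wrist [ 328. -536.  373.] [-0.26 -0.12 -0.96] -0.04511336168334332 361.6742917041441
{'time': 0.1, 'joint_positions': array([-1.20570344e+00,  3.08968908e-01,  1.63507084e+00, -2.86295328e-05,
        1.19968437e+00, -6.97374450e-02]), 'dq': array([-0.00077195, -0.00253652, -0.00316843, -0.00078934, -0.00099097,
       -0.00155185]), 'effort': array([ 1.78794808e-04, -4.16409087e+01, -2.77643734e+01, -9.86454643e-05,
        4.04462102e-03,  9.94447106e-06]), 'ee_pos': array([ 262.9629145 , -566.16032021,  230.1246421 ]), 'orientation': array([-6.23786981e-04,  8.42990023e-01, -5.37928141e-01, -8.64207871e-04]), 'force': array([ 0.05351922, -0.3550704 , -0.41331603]), 'moment': array([-0.02695472, -0.02134323,  0.02960032]), 'finger_gap': 85.37648803500784} 18.700000000000003
```

View pics/scene0.png

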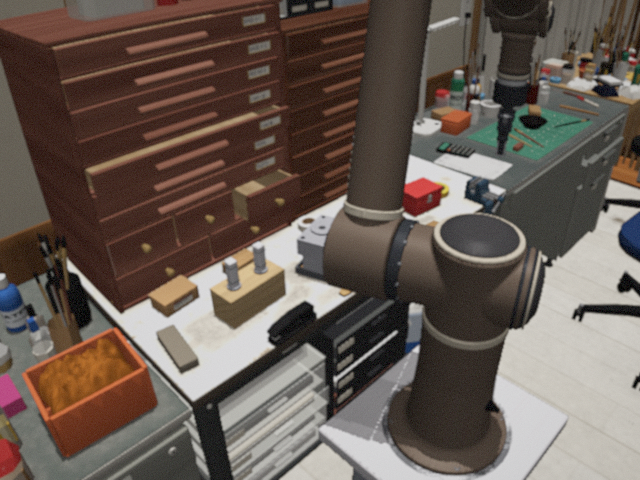

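View pics/side0.png

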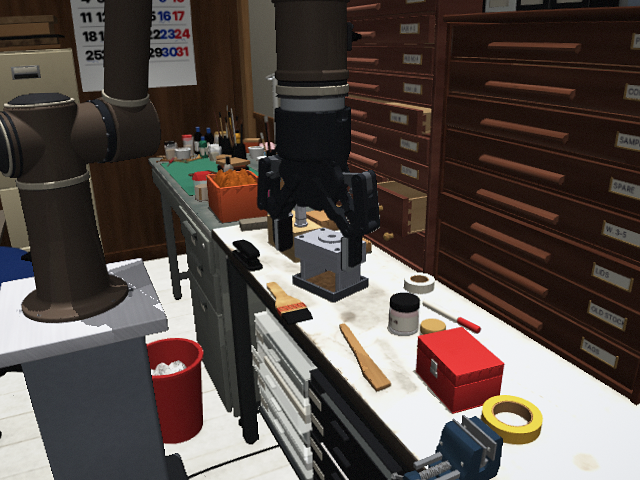

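View pics/wrist0.png

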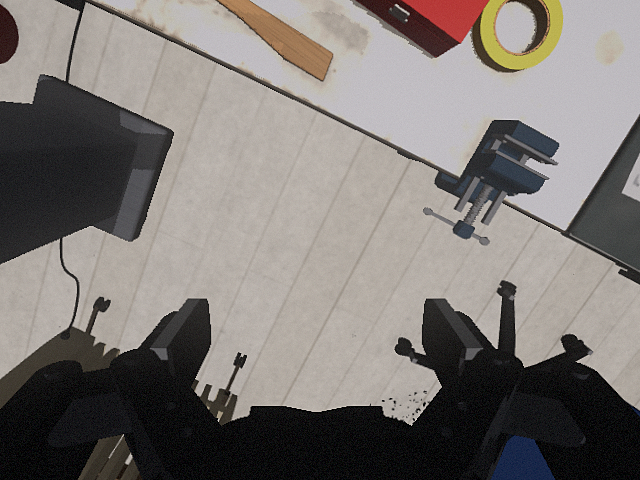

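Run:
```python
from h import *
a=cv2.imread('pics/scene0.png')[215:340,140:360]; cv2.imwrite('pics/z1.png',cv2.resize(a,None,fx=3.6,fy=3.6,interpolation=cv2.INTER_CUBIC))
s,f=load('scene0.png')
print(onplane(s,f,[[233,287],[260,271],[315,235]],78).round())
s,f=load('side0.png')
print(onplane(s,f,[[330,237]],106).round(), onplane(s,f,[[302,225]],78).round())
```

```text
[[ 475.   81.   78.]
 [ 478.    8.   78.]
 [ 494. -171.   78.]]
[[ 472. -181.  106.]] [[485. -16.  78.]]
```

View pics/z1.png

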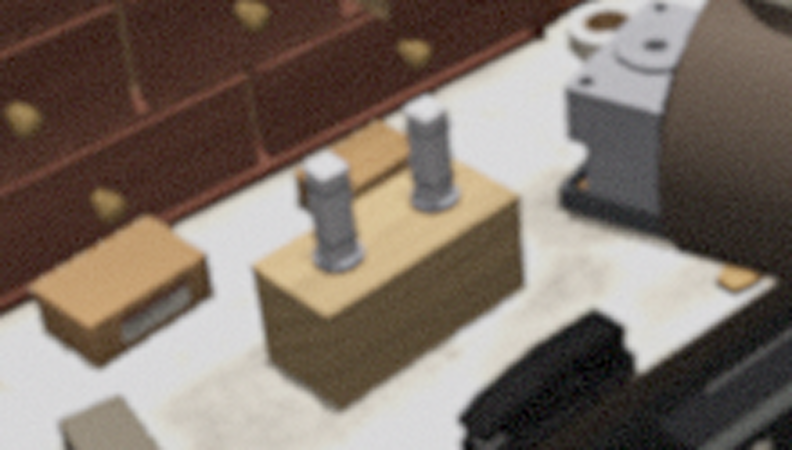

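```bash
cat >> h.py <<'E'
def go(target,yaw=None,s=None):
    """print dp in cm and twist deg to bring TCP to target; yaw = world deg of tool x (mod 180)"""
    s=s or arm.state(); R=quatR(s['orientation'])
    d=R.T@(np.array(target,float)-s['ee_pos'])/10
    y0=np.degrees(np.arctan2(R[1,0],R[0,0]))
    print('dp',d.round(2),'yaw now',y0.round(1),'tilt',np.degrees(np.arccos(-R[2,2])).round(2), 'ee',s['ee_pos'].round(1))
    if yaw is not None: print('twist',[round(((-(yaw-y0)+90)%180)-90,1)], 'rows>=',np.linalg.norm(d)/5)
E
python3 - <<'E'
from h import *
s,f=load('wrist0.png'); print(quatR(s['orientation']).round(2)); print(np.array(f['tool_from_camera']).round(2))
go([400,-60,320],90)
go([400,-60,320],0)
E
```

```text
[[ 0.42 -0.91 -0.  ]
 [-0.91 -0.42  0.  ]
 [-0.   -0.   -1.  ]]
[[ 1.0000e+00 -0.0000e+00  0.0000e+00 -1.0000e-01]
 [-0.0000e+00  9.6000e-01  2.8000e-01 -7.2000e+01]
 [-0.0000e+00 -2.8000e-01  9.6000e-01 -1.4252e+02]
 [ 0.0000e+00  0.0000e+00  0.0000e+00  1.0000e+00]]
dp [-40.16 -33.75  -8.89] yaw now -65.1 tilt 0.11 ee [ 263.  -566.3  230.3]
twist [np.float64(24.9)] rows>= 10.641872621569497
dp [-40.16 -33.75  -8.89] yaw now -65.1 tilt 0.11 ee [ 263.  -566.3  230.3]
twist [np.float64(-65.1)] rows>= 10.641872621569497
```

Run:
```python
from h import *
go([460,-20,320],0)
```

```text
dp [-41.26 -40.88  -8.89] yaw now -65.1 tilt 0.11 ee [ 263.  -566.3  230.3]
twist [np.float64(-65.1)] rows>= 11.751875189998973
```

```bash
python3 -m inch '{"dp":[[-2.5,-2.5,-2],[-5.7,-5.7,-4],[-8.9,-8.8,-6],[-12.1,-12,-8],[-15.3,-15.1,-8.9],[-18.5,-18.3,-8.9],[-21.7,-21.5,-8.9],[-25,-24.8,-8.9]],"twist":[-8,-16,-24,-32,-40,-48,-56,-65],"jaw":[-1,-1,-1,-1,-1,-1,-1,-1]}'; python3 -c "
from h import *
go([460,-20,320],0)"
```

```text
time: 0.95
ee_pos: [383.0, -233.9, 320.3]
orientation: [0.0, 1.0, -0.002, 0.0]
force: [1.2, 0.9, -0.2]
finger_gap: 85.3
dp [  7.63 -21.42   0.03] yaw now -0.2 tilt 0.03 ee [ 383.  -233.9  320.3]
twist [np.float64(-0.2)] rows>= 4.547577171399395
```

```bash
python3 -m inch '{"dp":[[1.5,-4.3,0],[3,-8.6,0],[4.6,-12.9,0],[6.1,-17.2,0],[7.6,-21.4,0],[7.6,-21.4,0]],"twist":[0,0,0,0,0,0],"jaw":[-1,-1,-1,-1,-1,-1]}'; python3 -c "
from h import *
s,f=snap('wrist','w1.png');print(s['ee_pos'])"
```

```text
time: 1.55
ee_pos: [461.5, -17.6, 320.1]
orientation: [-0.001, 1.0, -0.001, 0.0]
force: [0.8, -0.3, -0.6]
finger_gap: 85.3
[461.53508133 -17.63074099 320.09454276]
```

View pics/w1.png

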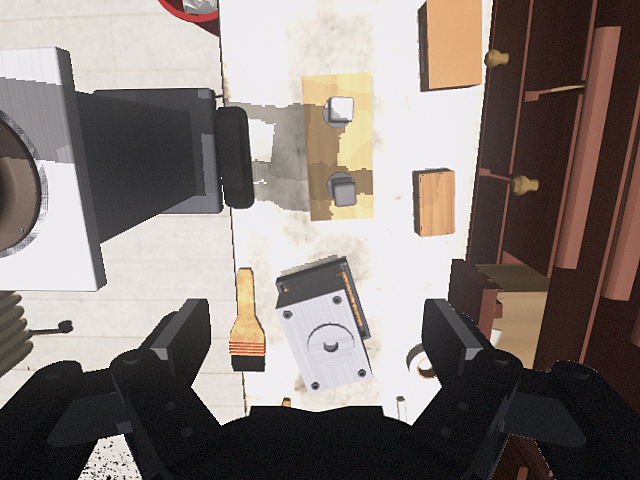

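Run:
```python
from h import *
im=cv2.imread('pics/w1.png')
a=cv2.resize(im[290:400,270:380],None,fx=5,fy=5,interpolation=cv2.INTER_CUBIC)
b=cv2.resize(im[90:220,290:390],None,fx=4.5,fy=4.5,interpolation=cv2.INTER_CUBIC)
h=max(a.shape[0],b.shape[0]); c=np.zeros((590,1000,3),np.uint8)
c=c[:, :800]; a=a[:550,:]; c=np.zeros((590,1010,3),np.uint8); c[:550,:550]=a; c[:585,555:1005]=b
cv2.imwrite('pics/z2.png',cv2.resize(c,None,fx=.79,fy=.79))
```

```text
(no output)
```

View pics/z2.png

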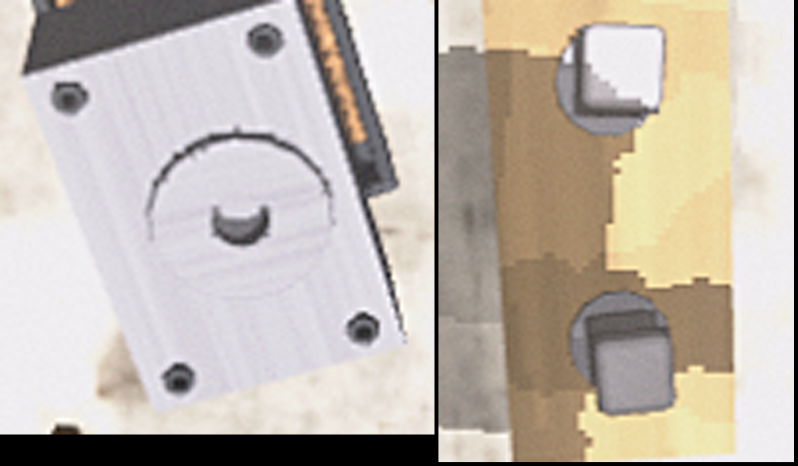

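Run:
```python
from h import *
s,f=load('w1.png')
k=3.555
def cv(p,ox): return [[290+(x-ox)/k, 90+y/k] for x,y in p]
for c in ([(583,26),(664,28),(660,112),(580,112)],[(592,334),(669,332),(674,408),(600,413)]):
    P=onplane(s,f,cv(c,439),139); print(P.round(1)[:,:2].tolist(),P.mean(0).round(1))
q=[[270+x/3.95,290+y/3.95] for x,y in [(69,97),(265,40),(362,328),(179,379)]]
P=onplane(s,f,q,100); print(P.round(1)[:,:2].tolist(),P.mean(0).round(1))
h=[[270+x/3.95,290+y/3.95] for x,y in [(240,215),(240,131),(148,212),(333,212),(240,298)]]
print(onplane(s,f,h,106).round(1)[:,:2].tolist())
h=[[290+(x-439)/k, 90+y/k] for x,y in [(600,135),(557,80),(617,291),(570,340)]]
print(onplane(s,f,h,78).round(1)[:,:2].tolist())
h=[[303,75],[371,73],[374,219],[310,221]]
print(onplane(s,f,h,72).round(1)[:,:2].tolist())
```

```text
[[474.3, 83.0], [493.5, 82.6], [493.0, 63.4], [473.7, 63.4]] [483.6  73.1 139. ]
[[477.2, 9.9], [496.6, 10.4], [498.4, -9.1], [479.4, -10.3]] [4.879e+02 2.000e-01 1.390e+02]
[[429.8, -140.8], [485.0, -123.2], [515.5, -218.2], [460.7, -236.3]] [ 472.7 -179.6  100. ]
[[478.3, -175.3], [478.0, -148.3], [452.0, -174.2], [504.9, -174.4], [478.6, -203.1]]
[[481.8, 58.8], [469.4, 74.0], [487.3, 14.3], [473.5, -0.2]]
[[449.1, 110.3], [517.3, 112.2], [526.3, -38.1], [455.2, -40.3]]
```

Run:
```python
from h import *
go([487.5,0.2,180],4)
```

```text
dp [ 2.67 -2.02 13.99] yaw now -0.2 tilt 0.04 ee [460.9 -20.  320. ]
twist [np.float64(-4.2)] rows>= 2.877755381173882
```

```bash
python3 -m inch '{"dp":[[1.3,-1,3],[2.7,-2,7],[2.7,-2,11],[2.7,-2,14],[2.7,-2,14],[2.7,-2,14]],"twist":[-4,-4,-4,-4,-4,-4],"jaw":[-1,-1,-1,-1,-1,-1]}'; python3 -c "
from h import *
s,f=snap('wrist','w2.png');print(s['ee_pos'])"
```

```text
time: 2.2
ee_pos: [487.6, -3.6, 180.3]
orientation: [0.0, 1.0, 0.03, -0.001]
force: [-0.0, 0.3, -0.4]
finger_gap: 85.0
[487.58894206  -3.56640905 180.32894667]
```

View pics/w2.png

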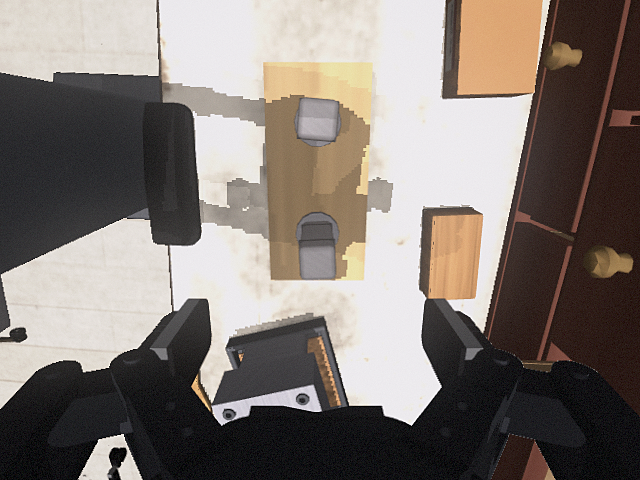

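Run:
```python
from h import *
s,f=load('w2.png')
P=onplane(s,f,[(300,240.5),(335,240),(335,279),(300,279.5)],139);print(P.round(1)[:,:2].tolist(),P.mean(0))
P=onplane(s,f,[(298,98),(338,98),(338,141),(298,137)],139);print(P.round(1)[:,:2].tolist(),P.mean(0))
go([487.9,0.2,93],4)
```

```text
[[478.3, 12.3], [496.9, 13.7], [498.5, -8.6], [479.4, -10.0]] [488.27682525   1.86811767 139.        ]
[[474.0, 83.4], [493.1, 84.6], [494.6, 64.6], [474.8, 65.3]] [484.1015285  74.4694768 139.       ]
dp [-0.09 -0.38  8.87] yaw now 3.4 tilt 0.12 ee [488.9  -3.5 181.7]
twist [np.float64(-0.6)] rows>= 1.7755098921971595
```

```bash
python3 -m inch '{"dp":[[-0.05,-0.4,3],[-0.05,-0.4,6],[-0.05,-0.4,8.8],[-0.05,-0.4,8.8],[-0.05,-0.4,8.8]],"twist":[-0.5,-0.5,-0.5,-0.5,-0.5],"jaw":[-1,-1,-1,-1,-1]}'; python3 -c "
from h import *
go([488.2,0.5,93],4)"
```

```text
time: 2.75
ee_pos: [488.7, 1.0, 94.1]
orientation: [0.0, 0.999, 0.035, 0.001]
force: [-0.1, 0.1, 0.3]
finger_gap: 85.6
dp [-0.05  0.04  0.11] yaw now 4.0 tilt 0.16 ee [488.7   1.   94.1]
twist [np.float64(-0.0)] rows>= 0.02629277451134695
```

```bash
python3 -m inch '{"dp":[[0,0,0],[0,0,0],[0,0,0],[0,0,0],[0,0,0],[0,0,0],[0,0,0],[0,0,0]],"twist":[0,0,0,0,0,0,0,0],"jaw":[1,1,1,1,1,1,1,1]}' 90; python3 -c "
from h import *
go([488.2,0.5,93],4)"
```

```text
time: 3.55
ee_pos: [487.8, 1.4, 93.0]
orientation: [0.0, 0.999, 0.035, 0.001]
force: [-0.2, 0.1, 5.3]
finger_gap: 19.0
dp [0.03 0.09 0.  ] yaw now 4.0 tilt 0.06 ee [487.8   1.4  93. ]
twist [np.float64(0.0)] rows>= 0.01906732111185717
```

```bash
python3 -m inch '{"dp":[[0,0,-0.7],[0,0,-1.4],[0,0,-2.1],[0,0,-2.1]],"twist":[0,0,0,0],"jaw":[1,1,1,1]}'
python3 - <<'E'
from h import *
s,f=snap('side','s1.png'); print(s['ee_pos'],s['force'])
s,f=snap('scene','c1.png')
u=proj(s,f,[488,1,80])[0].round().astype(int); print(u)
a=cv2.imread('pics/c1.png'); a=a[u[1]-40:u[1]+30,u[0]-50:u[0]+50]
s,f=load('s1.png'); u=proj(s,f,[488,1,80])[0].round().astype(int); print(u)
b=cv2.imread('pics/s1.png'); b=b[u[1]-35:u[1]+35,u[0]-50:u[0]+50]
cv2.imwrite('pics/z3.png',cv2.resize(np.hstack([a,b]),None,fx=4,fy=4,interpolation=cv2.INTER_CUBIC))
E
```

```text
time: 3.95
ee_pos: [487.8, 1.4, 114.3]
orientation: [0.0, 0.999, 0.035, 0.001]
force: [0.4, 0.5, -0.7]
finger_gap: 18.7
[487.81036593   1.36449116 114.29055647] [ 0.35778754  0.45873169 -0.71252945]
[259 267]
[300 222]
```

View pics/z3.png

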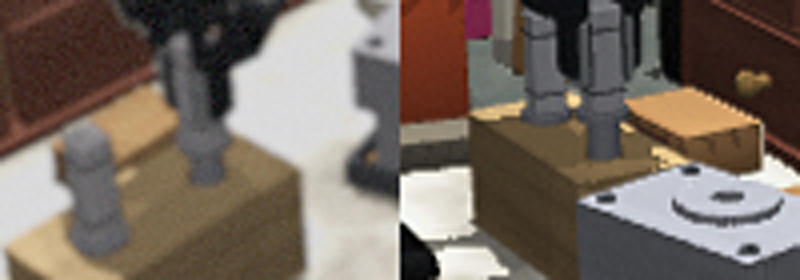

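Run:
```python
from h import *
out=[]
for n in('c1.png','s1.png'):
    s,f=load(n);u=proj(s,f,[[488,1,84]])[0].round().astype(int)
    o=cam(s,f)[1]; print(n, f['camera_matrix'][0][0]/np.linalg.norm(o-[488,1,84]))
    a=cv2.imread('pics/'+n); 
    for r in range(u[1]-8,u[1]+9): print(r-u[1],a[r,u[0]-14:u[0]+15].mean(1).round().astype(int))
    out.append(cv2.resize(a[u[1]-17:u[1]+17,u[0]-20:u[0]+20],None,fx=10,fy=10,interpolation=cv2.INTER_NEAREST))
cv2.imwrite('pics/z4.png',np.hstack(out))
```

```text
c1.png 0.4632694082387808
-8 [153 152 153 154 153 152 153 139 117  97  97  91  88  83  86  84  76  73
  71  93 151 201 217 221 220 219 218 219 219]
-7 [155 156 153 158 151 145 137 118 104 103  98  94  92  90  86  87  90  86
  89  97 141 184 211 218 218 218 219 219 219]
-6 [156 156 154 150 141 122 111  95  97 100 100  99  89  93  83  86  94  94
  96  94 120 155 190 208 217 218 219 220 220]
-5 [153 158 147 138 122  95  84  84  96  98 104 104 106 107  97 106  98  97
  98  94 100 122 155 178 195 203 215 216 220]
-4 [152 146 128 110  90  82  78  81  93 100 104 104 107 106 108 107 103 100
 103  98  96  99 113 136 151 171 191 206 214]
-3 [142 119  98  84  79  77  79  85  94 102  97 103 103 106 104 103 102 103
 104  99  95  90 104 116 120 130 149 175 197]
-2 [109  93  81  77  78  84  87  99 101  96 101 102 103 101 106 101 105 101
  97  87  89  95 107 111 118 114 117 134 155]
-1 [ 85  79  84  82  86  93  99 105 103  91  94  94  97 102 104 104  97  91
  84  91  95 105 114 117 114 115 114 121 125]
0 [ 77  85  86  92 100 106 109 109 102 101  89  95  88  93  91  93  89  82
  84  88 105 114 117 11
[... 2295 characters left out ...]
67]
3 [ 82  80  82  80  81  81  84  83  82  84  70  64  70  75  80  78  77  67
  61  71  87  91  90  89  90  89  87 115 116]
4 [ 82  81  79  81  82  84  83  82  84  82  69  59  68  77  79  78  74  69
  62  69  87  88  88  91  89  88  81 194 199]
5 [ 80  82  83  80  81  82  84  80  83  84  62  59  68  76  79  77  76  68
  59  60  82  88  87  87  88  89  85 181 183]
6 [76 79 82 81 81 82 82 82 82 82 67 64 70 73 79 76 73 74 81 70 84 88 87 88
 90 94 91 85 83]
7 [ 66  76  80  79  80  81  82  79  85  85  86  82  85  86  86  85  86 104
 106 105 103 101 104 104 105 109 109 109 106]
8 [ 53  65  73  80  83  83  84  81  99 102 101  85 100 102 106 105 104 104
 106 103 103 103 102 101  99 102 102 113  95]
```

View pics/z4.png

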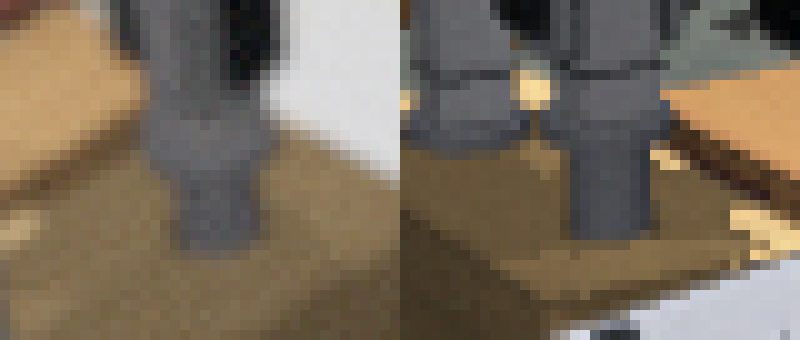

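The lifted rod is about 8.7 px wide in the side view (about 19.5 mm), so this is the thick drift. I'll put it back and take the other.

```bash
python3 -m inch '{"dp":[[0,0,0.7],[0,0,1.4],[0,0,2.1],[0,0,2.1],[0,0,2.1],[0,0,2.1],[0,0,2.1],[0,0,2.1]],"twist":[0,0,0,0,0,0,0,0],"jaw":[1,1,1,1,1,-0.5,-1,-1]}'; python3 -c "
from h import *
go([484,73.5,180],1)"
```

```text
time: 4.85
ee_pos: [487.0, 1.4, 91.8]
orientation: [-0.0, 0.999, 0.035, -0.0]
force: [0.1, -0.1, -0.0]
finger_gap: 61.9
dp [ 0.2  -7.21 -8.82] yaw now 4.0 tilt 0.03 ee [487.    1.4  91.8]
twist [np.float64(3.0)] rows>= 2.2790558119775746
```

```bash
python3 -m inch '{"dp":[[0,0,-3.5],[0,0,-7],[0.1,-3.5,-8.8],[0.2,-7.2,-8.8],[0.2,-7.2,-8.8],[0.2,-7.2,-8.8]],"twist":[0,0,0,1.5,1.5,1.5],"jaw":[-1,-1,-1,-1,-1,-1]}'; python3 -c "
from h import *
s,f=snap('wrist','w3.png');print(s['ee_pos'])"
```

```text
time: 5.45
ee_pos: [483.7, 73.8, 179.9]
orientation: [0.0, 1.0, 0.023, -0.0]
force: [0.1, 0.1, -0.1]
finger_gap: 85.2
[483.71495175  73.83122289 179.90074733]
```

View pics/w3.png

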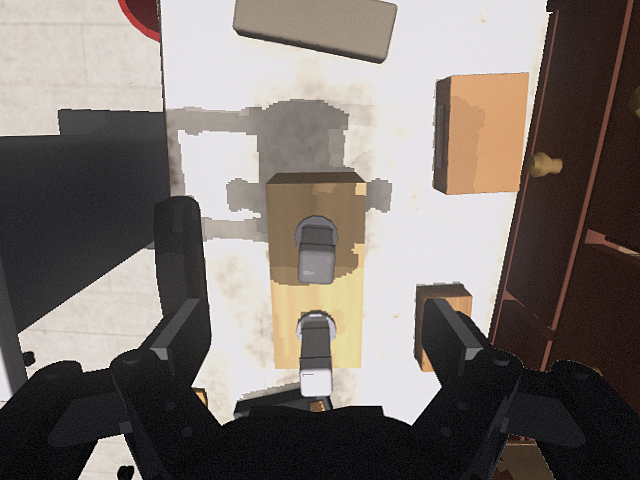

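Run:
```python
from h import *
s,f=load('w3.png')
im=cv2.imread('pics/w3.png'); cv2.imwrite('pics/z5.png',cv2.resize(im[205:295,280:355],None,fx=6,fy=6,interpolation=cv2.INTER_CUBIC))
P=onplane(s,f,[(299,248),(334,248),(333,282),(299,282)],139);print(P.round(1)[:,:2].tolist(),P.mean(0))
go([484,74,93],2.5)
```

```text
[[474.3, 85.8], [493.0, 86.6], [493.6, 67.0], [475.0, 66.2]] [483.95516112  76.39994666 139.        ]
dp [ 0.05 -0.08  8.67] yaw now 2.6 tilt 0.07 ee [483.7  73.2 179.7]
twist [np.float64(0.1)] rows>= 1.7338481618562143
```

View pics/z5.png

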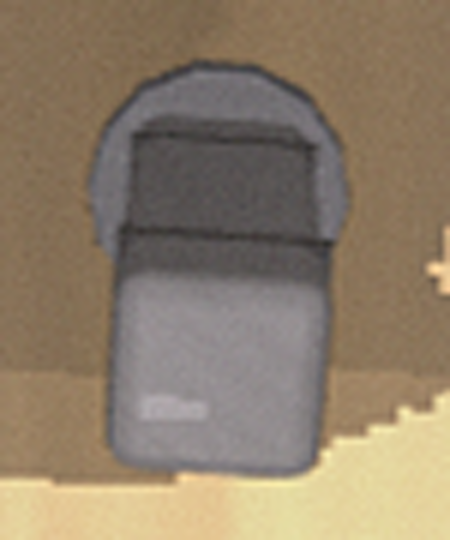

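```bash
python3 -m inch '{"dp":[[0,-0.1,3],[0,-0.1,6],[0,-0.1,8.7],[0,-0.1,8.7]],"twist":[0,0,0,0],"jaw":[-1,-1,-1,-1]}'; python3 -m inch '{"dp":[[0,0,0],[0,0,0],[0,0,0],[0,0,0],[0,0,0],[0,0,0],[0,0,0],[0,0,0]],"twist":[0,0,0,0,0,0,0,0],"jaw":[1,1,1,1,1,1,1,1]}' 100;python3 -c "
from h import *
go([484,74,93],2.5)"
```

```text
time: 5.9
ee_pos: [479.7, 73.0, 89.0]
orientation: [0.0, 1.0, 0.021, -0.005]
force: [-0.9, -0.2, -0.4]
finger_gap: 85.9
time: 6.7
ee_pos: [485.0, 74.4, 94.5]
orientation: [0.0, 1.0, 0.022, 0.001]
force: [-0.9, -0.6, 6.3]
finger_gap: 18.7
dp [-0.1   0.04  0.15] yaw now 2.5 tilt 0.1 ee [485.   74.4  94.5]
twist [np.float64(0.0)] rows>= 0.03608881377069821
```

```bash
python3 -m inch '{"dp":[[0,0,-1.5],[0,0,-4.5],[0,0,-8],[0,0,-11.5],[0,0,-14],[0,0,-14],[0,0,-14]],"twist":[0,0,0,0,0,0,0],"jaw":[1,1,1,1,1,1,1]}'
python3 - <<'E'
from h import *
s,f=snap('side','s2.png'); print(s['ee_pos'],s['force'])
u=proj(s,f,[485,74,180])[0].round().astype(int)
b=cv2.imread('pics/s2.png')[u[1]-50:u[1]+50,u[0]-50:u[0]+50]
s,f=snap('scene','c2.png')
u=proj(s,f,[485,74,180])[0].round().astype(int)
c=cv2.imread('pics/c2.png')[u[1]-50:u[1]+50,u[0]-50:u[0]+50]
cv2.imwrite('pics/z6.png',cv2.resize(np.hstack([b,c]),None,fx=4,fy=4,interpolation=cv2.INTER_CUBIC))
go([478.3,-175,220],2.5)
E
```

```text
time: 7.4
ee_pos: [483.5, 74.4, 232.5]
orientation: [0.0, 1.0, 0.022, -0.0]
force: [-0.8, 0.3, -3.5]
finger_gap: 18.6
[483.47251469  74.40069808 232.47714004] [-0.76818029  0.32148714 -3.4564913 ]
dp [-1.47 24.89  1.09] yaw now 2.5 tilt 0.26 ee [482.2  74.3 230.8]
twist [np.float64(0.0)] rows>= 4.990710189292793
```

View pics/z6.png

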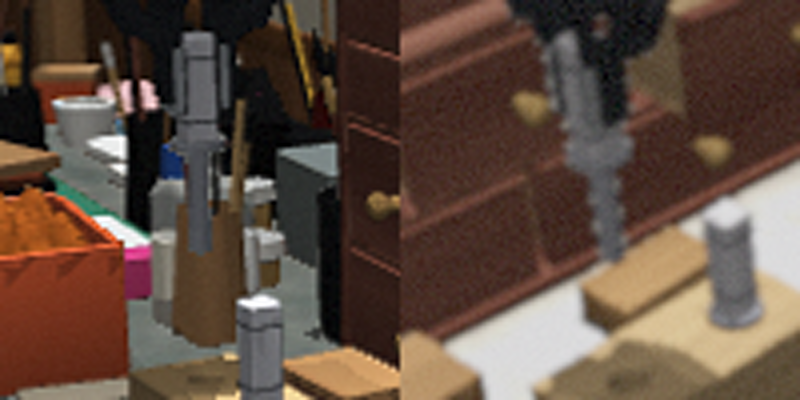

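```bash
python3 -m inch '{"dp":[[-0.3,4,0],[-0.6,8,0],[-0.9,12.5,0],[-1.2,17,0],[-1.4,21,0.5],[-1.5,24.9,1],[-1.5,24.9,1],[-1.5,24.9,1]],"twist":[0,0,0,0,0,0,0,0],"jaw":[1,1,1,1,1,1,1,1]}'
python3 - <<'E'
from h import *
s,f=snap('wrist','w4.png'); print(s['ee_pos'],s['force'])
s,f=snap('side','s4.png'); print(s['ee_pos'],s['force'])
go([478.3,-175,220],2.5)
E
```

```text
time: 8.3
ee_pos: [478.3, -175.1, 220.7]
orientation: [-0.001, 1.0, 0.021, -0.002]
force: [-0.1, 0.4, -1.6]
finger_gap: 18.7
[ 478.31358911 -175.10273651  220.72859832] [-0.08945371  0.43871941 -1.62143516]
[ 478.65486704 -174.3159565   221.19209126] [-0.29596348  0.66008656 -2.41597458]
dp [-0.08  0.11  0.17] yaw now 2.5 tilt 0.2 ee [ 479.  -173.9  221.7]
twist [np.float64(0.0)] rows>= 0.042530018706194245
```

View pics/w4.png

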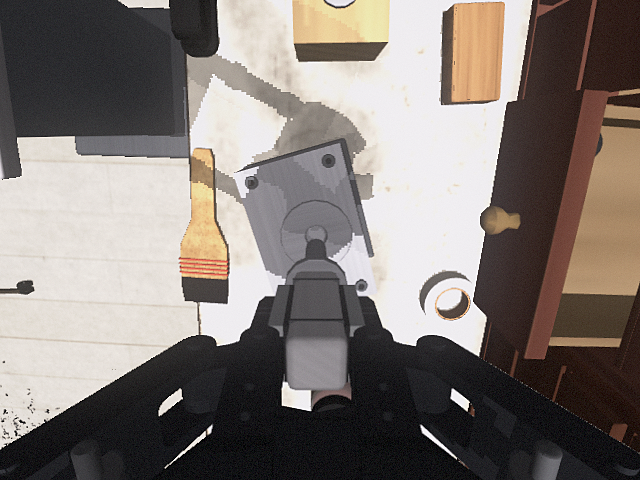

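View pics/s4.png

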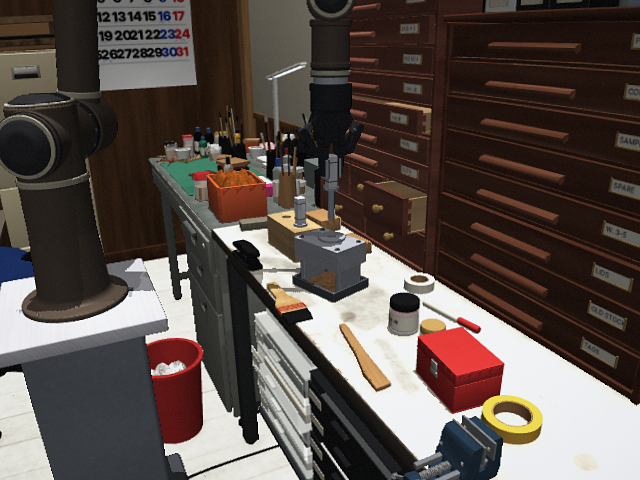

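Run:
```python
from h import *
im=cv2.imread('pics/w4.png')
cv2.imwrite('pics/z7.png',cv2.resize(im[190:290,260:380],None,fx=6,fy=6,interpolation=cv2.INTER_CUBIC))
b=cv2.imread('pics/s4.png'); cv2.imwrite('pics/z8.png',cv2.resize(b[150:300,270:390],None,fx=4,fy=4,interpolation=cv2.INTER_CUBIC))
```

```text
(no output)
```

View pics/z7.png

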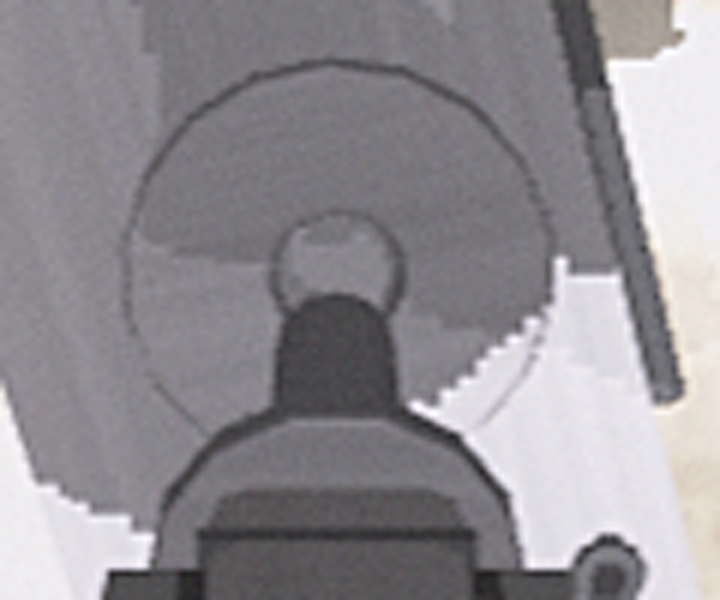

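View pics/z8.png

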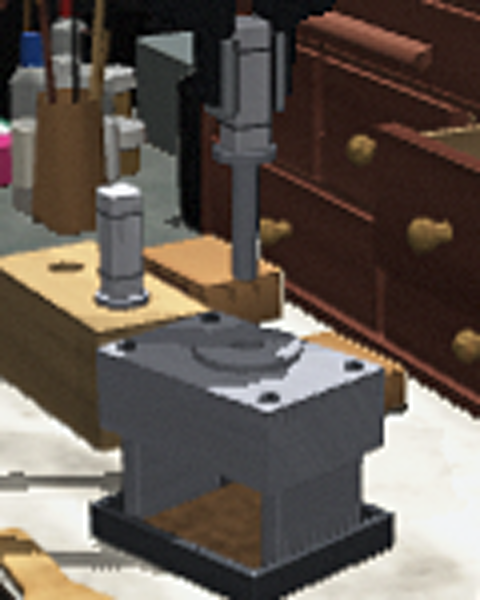

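```bash
cat > tip.py <<'E'
from h import *
def tip(fn,hole,tipmid_x,tiptop,L=82):
    s,f=load(fn); e=s['ee_pos']; zt=e[2]-L
    H=onplane(s,f,[hole],106)[0]
    # tip silhouette: circle r5 at zt, r6.5 at zt+1.5
    th=np.linspace(0,2*np.pi,180)
    def sil(dx,dy):
        c=np.array([e[0]+dx,e[1]+dy])
        P=np.r_[np.c_[c[0]+5*np.cos(th),c[1]+5*np.sin(th),0*th+zt],np.c_[c[0]+6.5*np.cos(th),c[1]+6.5*np.sin(th),0*th+zt+1.5]]
        p=proj(s,f,P); return np.array([(p[:,0].min()+p[:,0].max())/2,p[:,1].min()])
    from scipy.optimize import fsolve
    d=fsolve(lambda v: sil(*v)-[tipmid_x,tiptop],[0,0])
    print(fn,'hole',H.round(1),'tip offset from TCP',d.round(2),'tip',(e[:2]+d).round(1),'tip z',zt.round(1),'hole-tip',(H[:2]-e[:2]-d).round(2))
E
python3 - <<'E'
from tip import *
tip('w4.png',[260+338.5/6,190+276/6],260+337/6,190+293/6)
E
```

```text
w4.png hole [ 478.5 -177.   106. ] tip offset from TCP [ 0.03 -0.54] tip [ 478.3 -175.6] tip z 138.7 hole-tip [ 0.11 -1.36]
```

```bash
python3 -c "
from h import *
go([478.5,-176.3,195],2.5)"
```

```text
dp [-0.05  0.24  2.67] yaw now 2.5 tilt 0.2 ee [ 479.  -173.9  221.7]
twist [np.float64(0.0)] rows>= 0.5358234418403757
```

```bash
python3 -m inch '{"dp":[[0,0.1,1],[0,0.15,2],[0,0.15,2.6],[0,0.15,2.6],[0,0.15,2.6],[0,0.15,2.6]],"twist":[0,0,0,0,0,0],"jaw":[1,1,1,1,1,1]}'
python3 - <<'E'
from h import *
s,f=snap('wrist','w5.png'); print(s['ee_pos'],s['force'])
go([478.5,-176.3,195],2.5)
im=cv2.imread('pics/w5.png')
cv2.imwrite('pics/z9.png',cv2.resize(im[190:290,260:380],None,fx=6,fy=6,interpolation=cv2.INTER_CUBIC))
E
```

```text
time: 9.0
ee_pos: [480.4, -176.6, 197.6]
orientation: [0.0, 1.0, 0.022, 0.0]
force: [-0.8, -0.4, -2.4]
finger_gap: 18.8
[ 480.37964361 -176.59092876  197.64231735] [-0.80591644 -0.3983903  -2.4228617 ]
dp [-0.19 -0.05  0.28] yaw now 2.5 tilt 0.06 ee [ 480.4 -176.7  197.8]
twist [np.float64(0.0)] rows>= 0.06824332648661358
```

View pics/z9.png

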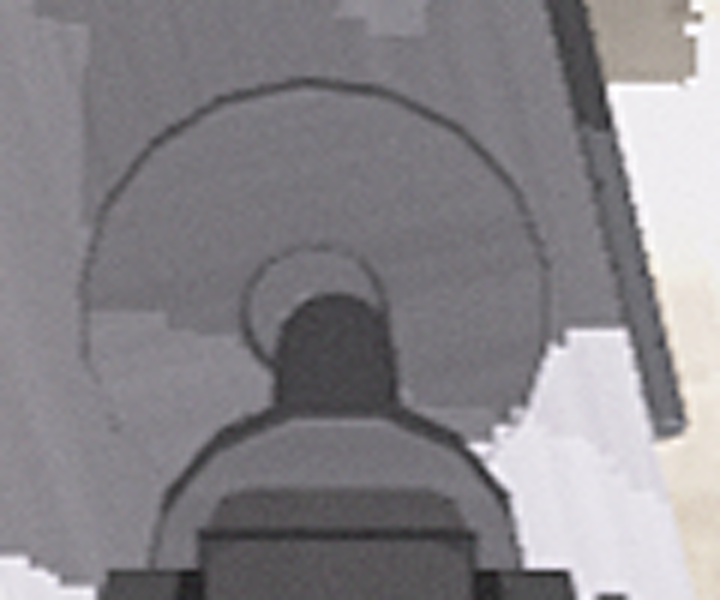

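Run:
```python
from tip import *
tip('w5.png',[260+314.5/6,190+313/6],260+336.5/6,190+293/6)
```

```text
w5.png hole [ 478.3 -176.7  106. ] tip offset from TCP [ 0.4  -0.79] tip [ 480.8 -177.4] tip z 115.6 hole-tip [-2.51  0.73]
```

```bash
python3 -m inch '{"dp":[[-0.25,-0.07,0.3],[-0.25,-0.07,0.6],[-0.25,-0.07,0.6],[-0.25,-0.07,0.6]],"twist":[0,0,0,0],"jaw":[1,1,1,1]}'
python3 - <<'E'
from h import *
s,f=snap('wrist','w6.png'); print(s['ee_pos'],s['force'])
print(arm.state()['ee_pos'])
im=cv2.imread('pics/w6.png')
cv2.imwrite('pics/z10.png',cv2.resize(im[190:290,260:380],None,fx=6,fy=6,interpolation=cv2.INTER_CUBIC))
E
```

```text
time: 9.45
ee_pos: [477.4, -175.9, 191.1]
orientation: [-0.0, 1.0, 0.022, -0.0]
force: [-1.4, 0.3, -2.1]
finger_gap: 19.1
[ 477.35072435 -175.94833073  191.11727438] [-1.42669524  0.30600436 -2.05106914]
[ 477.46938103 -175.9855725   191.22884516]
```

View pics/z10.png

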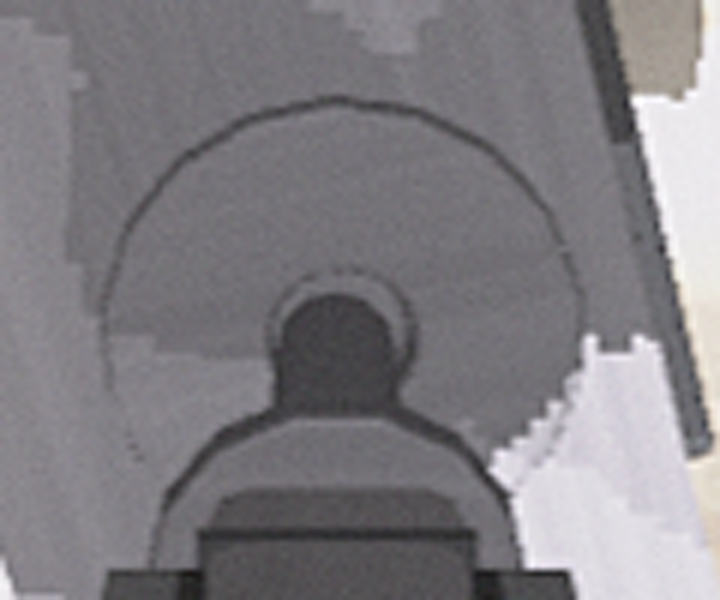

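Run:
```python
from tip import *
tip('w6.png',[260+342.5/6,190+341/6],260+336.5/6,190+293/6)
```

```text
w6.png hole [ 478.4 -177.1  106. ] tip offset from TCP [ 0.32 -0.75] tip [ 477.7 -176.7] tip z 109.1 hole-tip [ 0.68 -0.35]
```

```bash
python3 -m inch '{"dp":[[0.07,0.03,0],[0.07,0.03,0.1],[0.07,0.03,0.2],[0.07,0.03,0.3],[0.07,0.03,0.3]],"twist":[0,0,0,0,0],"jaw":[1,1,1,1,1]}'
python3 - <<'E'
from h import *
s,f=snap('wrist','w7.png'); print(s['ee_pos'],s['force'])
print(arm.state()['ee_pos'])
im=cv2.imread('pics/w7.png')
cv2.imwrite('pics/z11.png',cv2.resize(im[190:290,260:380],None,fx=6,fy=6,interpolation=cv2.INTER_CUBIC))
E
```

```text
time: 10.0
ee_pos: [478.0, -176.1, 188.0]
orientation: [-0.0, 1.0, 0.022, -0.0]
force: [-0.9, 0.1, -2.3]
finger_gap: 19.0
[ 478.01015861 -176.13504594  187.99354787] [-0.92747591  0.10641052 -2.27640284]
[ 478.09217638 -176.17681871  188.12765849]
```

View pics/z11.png

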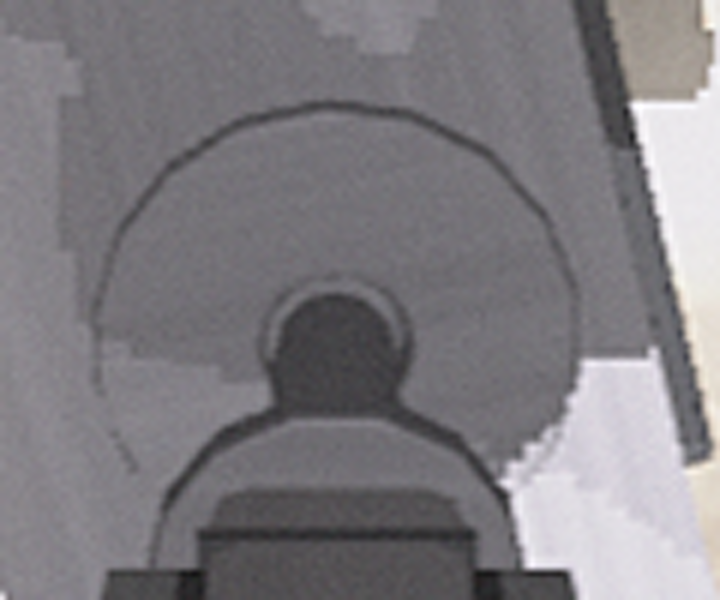

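```bash
python3 -m inch '{"dp":[[0,0,0.1],[0,0,0.2],[0,0,0.2]],"twist":[0,0,0],"jaw":[1,1,1]}'; python3 -m inch '{"dp":[[0,0,0.1],[0,0,0.2],[0,0,0.2]],"twist":[0,0,0],"jaw":[1,1,1]}'
```

```text
time: 10.35
ee_pos: [478.0, -176.2, 186.1]
orientation: [-0.0, 1.0, 0.022, -0.0]
force: [0.3, -0.3, -1.9]
finger_gap: 18.9
time: 10.65
ee_pos: [478.1, -176.1, 184.1]
orientation: [-0.0, 1.0, 0.022, -0.0]
force: [0.6, -0.3, -1.9]
finger_gap: 19.2
```

```bash
python3 -m inch '{"dp":[[0,0,0.1],[0,0,0.2],[0,0,0.3],[0,0,0.3]],"twist":[0,0,0,0],"jaw":[1,1,1,1]}'; python3 -m inch '{"dp":[[0,0,0.1],[0,0,0.2],[0,0,0.2]],"twist":[0,0,0],"jaw":[1,1,1]}'
```

```text
time: 11.05
ee_pos: [478.0, -176.2, 181.0]
orientation: [-0.0, 1.0, 0.022, -0.0]
force: [-0.4, 0.6, -3.1]
finger_gap: 19.0
time: 11.35
ee_pos: [478.1, -176.2, 179.1]
orientation: [-0.0, 1.0, 0.022, -0.0]
force: [0.6, 0.5, -2.6]
finger_gap: 18.8
```

Tip about 97, freely inside the hole. Now for the plug, gently.

```bash
python3 -m inch '{"dp":[[0,0,0.1],[0,0,0.2],[0,0,0.2]],"twist":[0,0,0],"jaw":[1,1,1]}'; python3 -m inch '{"dp":[[0,0,0.1],[0,0,0.15],[0,0,0.15]],"twist":[0,0,0],"jaw":[1,1,1]}'
```

```text
time: 11.65
ee_pos: [478.1, -176.2, 177.1]
orientation: [-0.0, 1.0, 0.022, -0.0]
force: [0.3, -0.4, -3.0]
finger_gap: 19.0
time: 11.95
ee_pos: [478.2, -176.2, 175.8]
orientation: [-0.0, 1.0, 0.022, 0.0]
force: [0.2, -0.5, -2.4]
finger_gap: 18.7
```

```bash
for i in 1 ; do python3 -m inch '{"dp":[[0,0,0.1],[0,0,0.15],[0,0,0.15]],"twist":[0,0,0],"jaw":[1,1,1]}'; done; python3 -m inch '{"dp":[[0,0,0.1],[0,0,0.15],[0,0,0.15]],"twist":[0,0,0],"jaw":[1,1,1]}'
```

```text
time: 12.25
ee_pos: [479.0, -176.3, 175.2]
orientation: [0.0, 1.0, 0.022, 0.001]
force: [-0.0, 1.6, 3.0]
finger_gap: 19.1
time: 12.55
ee_pos: [479.5, -176.7, 174.3]
orientation: [0.001, 1.0, 0.022, 0.001]
force: [-0.1, 0.8, 7.1]
finger_gap: 19.0
```

```bash
python3 -m inch '{"dp":[[0,0,0.05],[0,0,0.1],[0,0,0.1]],"twist":[0,0,0],"jaw":[1,1,1]}';  python3 -m inch '{"dp":[[0,0,0.05],[0,0,0.1],[0,0,0.1]],"twist":[0,0,0],"jaw":[1,1,1]}'
```

```text
time: 12.85
ee_pos: [479.6, -176.8, 173.5]
orientation: [0.001, 1.0, 0.022, 0.002]
force: [-0.3, 1.1, 5.8]
finger_gap: 18.9
time: 13.15
ee_pos: [479.6, -176.8, 172.9]
orientation: [0.001, 1.0, 0.022, 0.002]
force: [-0.9, 1.0, 9.0]
finger_gap: 18.6
```

```bash
python3 -m inch '{"dp":[[0,0,0.1],[0,0,0.2],[0,0,0.3]],"twist":[0,0,0],"jaw":[1,1,1]}';  python3 -m inch '{"dp":[[0,0,0.1],[0,0,0.2],[0,0,0.3],[0,0,0.4]],"twist":[0,0,0,0],"jaw":[1,1,1,1]}'
```

```text
time: 13.45
ee_pos: [479.8, -176.9, 170.7]
orientation: [0.001, 1.0, 0.022, 0.002]
force: [-1.7, 1.9, 11.5]
finger_gap: 19.0
time: 13.85
ee_pos: [479.8, -176.8, 166.4]
orientation: [0.001, 1.0, 0.022, 0.002]
force: [-2.8, 1.3, 12.3]
finger_gap: 18.7
```

```bash
python3 -m inch '{"dp":[[-0.03,0,0.1],[-0.06,0,0.2],[-0.08,0.03,0.3],[-0.08,0.03,0.4]],"twist":[0,0,0,0],"jaw":[1,1,1,1]}';  python3 -m inch '{"dp":[[0,0,0.1],[0,0,0.2],[0,0,0.3],[0,0,0.4],[0,0,0.5]],"twist":[0,0,0,0,0],"jaw":[1,1,1,1,1]}'
```

```text
time: 14.25
ee_pos: [479.6, -176.9, 162.7]
orientation: [0.0, 1.0, 0.022, 0.002]
force: [-2.0, 2.3, 11.9]
finger_gap: 18.8
time: 14.75
ee_pos: [479.7, -177.0, 158.2]
orientation: [0.001, 1.0, 0.022, 0.002]
force: [-3.0, 2.8, 15.6]
finger_gap: 18.9
```

```bash
python3 -m inch '{"dp":[[-0.05,-0.04,0.05],[-0.1,-0.08,0.1],[-0.1,-0.08,0.2]],"twist":[0,0,0],"jaw":[1,1,1]}';  python3 -m inch '{"dp":[[0,0,0.1],[0,0,0.2],[0,0,0.3],[0,0,0.4]],"twist":[0,0,0,0],"jaw":[1,1,1,1]}'
```

```text
time: 15.05
ee_pos: [479.4, -176.8, 156.4]
orientation: [0.001, 1.0, 0.022, 0.003]
force: [-1.4, 2.5, 13.8]
finger_gap: 18.8
time: 15.45
ee_pos: [479.3, -176.7, 151.8]
orientation: [0.001, 1.0, 0.022, 0.003]
force: [0.5, 1.0, 2.9]
finger_gap: 18.7
```

```bash
python3 -m inch '{"dp":[[0,0,0.1],[0,0,0.2],[0,0,0.3],[0,0,0.4]],"twist":[0,0,0,0],"jaw":[1,1,1,1]}';  python3 -m inch '{"dp":[[0,0,0.1],[0,0,0.2],[0,0,0.3]],"twist":[0,0,0],"jaw":[1,1,1]}'
python3 - <<'E'
from h import *
s,f=snap('side','s9.png')
b=cv2.imread('pics/s9.png'); cv2.imwrite('pics/z12.png',cv2.resize(b[150:300,270:390],None,fx=4,fy=4,interpolation=cv2.INTER_CUBIC))
E
```

```text
time: 15.85
ee_pos: [476.5, -176.0, 144.3]
orientation: [0.0, 1.0, 0.022, 0.0]
force: [1.0, -0.2, -0.9]
finger_gap: 19.1
time: 16.15
ee_pos: [476.5, -175.9, 141.7]
orientation: [0.0, 1.0, 0.022, 0.0]
force: [1.7, -1.5, -0.8]
finger_gap: 19.0
```

View pics/z12.png

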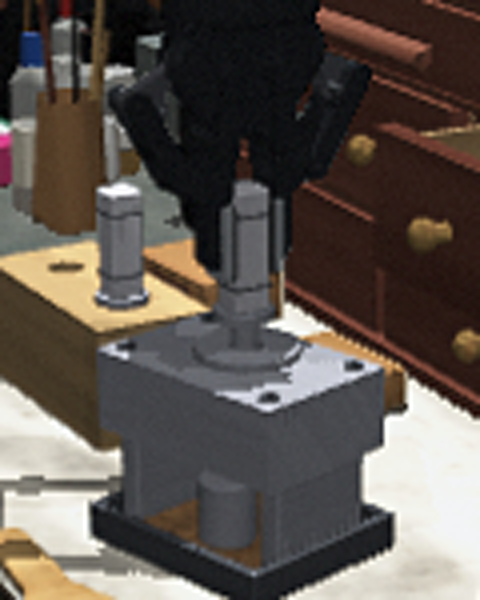

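```bash
python3 -m inch '{"dp":[[0.07,0.04,0],[0.14,0.06,-0.5],[0.14,0.06,-2],[0.14,0.06,-4],[0.14,0.06,-6],[0.14,0.06,-8],[0.14,0.06,-9],[0.14,0.06,-9]],"twist":[0,0,0,0,0,0,0,0],"jaw":[1,1,1,1,1,1,1,1]}'
python3 - <<'E'
from h import *
go([484,74.5,232],2.5)
s,f=snap('wrist','w12.png'); s,f=snap('side','s12.png')
print(onplane(*load('w1.png'),[[338,112]],78))
a=cv2.imread('pics/w12.png')[190:290,260:380];b=cv2.imread('pics/s12.png')[150:300,270:390]
cv2.imwrite('pics/z13.png',np.hstack([cv2.resize(a,(480,400)),cv2.resize(b,(320,400))]))
E
```

```text
time: 17.0
ee_pos: [478.3, -176.6, 233.2]
orientation: [0.0, 1.0, 0.022, 0.001]
force: [0.2, -0.6, -2.1]
finger_gap: 18.9
dp [  1.67 -25.06   0.1 ] yaw now 2.5 tilt 0.11 ee [ 478.3 -176.6  233.2]
twist [np.float64(0.0)] rows>= 5.022701365625037
[[484.33193781  74.43182886  78.        ]]
```

View pics/z13.png

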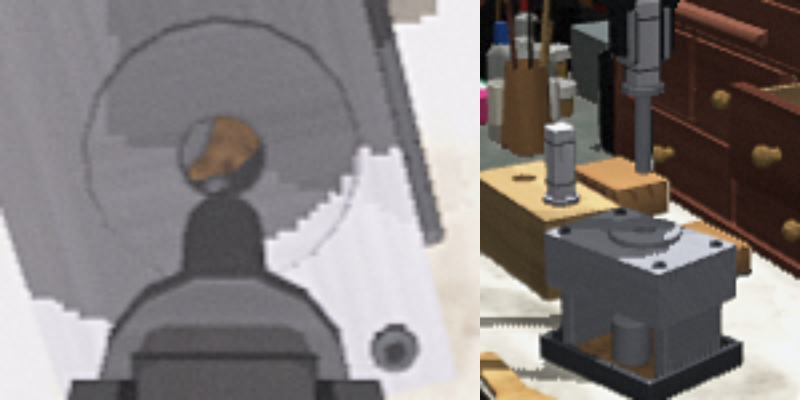

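```bash
python3 -m inch '{"dp":[[0.3,-3,-2],[0.6,-7,-2],[0.9,-11.5,-2],[1.2,-16,-2],[1.5,-20.5,-2],[1.7,-25,-1.5],[1.7,-25,0],[1.7,-25,0]],"twist":[0,0,0,0,0,0,0,0],"jaw":[1,1,1,1,1,1,1,1]}'; python3 -m inch '{"dp":[[0,0,2],[0,0,4],[0,0,4],[0,0,4]],"twist":[0,0,0,0],"jaw":[1,1,1,1]}'
python3 - <<'E'
from h import *
s,f=snap('wrist','w13.png');print(s['ee_pos'])
im=cv2.imread('pics/w13.png')
cv2.imwrite('pics/z14.png',cv2.resize(im[170:290,250:390],None,fx=5,fy=5,interpolation=cv2.INTER_CUBIC))
E
```

```text
time: 17.9
ee_pos: [480.7, 75.3, 228.2]
orientation: [0.0, 1.0, 0.024, -0.004]
force: [0.5, -0.3, -0.8]
finger_gap: 18.6
time: 18.3
ee_pos: [483.3, 73.3, 191.3]
orientation: [0.0, 1.0, 0.021, -0.001]
force: [-0.0, 0.7, -1.5]
finger_gap: 19.0
[483.28592927  73.32793137 191.32483776]
```

View pics/z14.png

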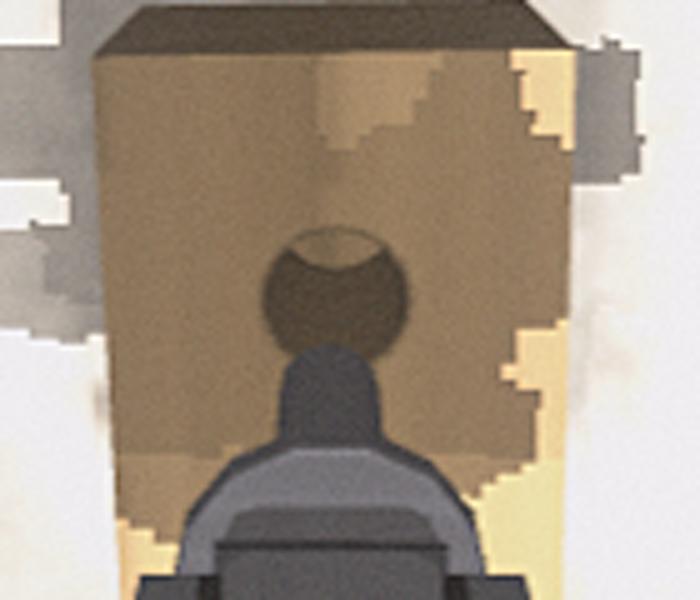

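Run:
```python
import tip,h
import numpy as np
s,f=h.load('w13.png'); H=h.onplane(s,f,[[317.1,229.6]],72)[0]; print(H)
tip.tip('w13.png',[317.1,229.6],316,238.6)
e=s['ee_pos']
```

```text
[484.04951901  74.76336741  72.        ]
w13.png hole [483.6  83.9 106. ] tip offset from TCP [ 0.11 -0.63] tip [483.4  72.7] tip z 109.3 hole-tip [ 0.23 11.21]
```

```bash
python3 -m inch '{"dp":[[0.06,-0.2,1],[0.06,-0.2,2],[0.06,-0.2,3],[0.06,-0.2,3],[0.06,-0.2,3]],"twist":[0,0,0,0,0],"jaw":[1,1,1,1,1]}'
python3 - <<'E'
from h import *
s,f=snap('wrist','w14.png');print(s['ee_pos'])
im=cv2.imread('pics/w14.png')
cv2.imwrite('pics/z15.png',cv2.resize(im[170:290,250:390],None,fx=5,fy=5,interpolation=cv2.INTER_CUBIC))
E
```

```text
time: 18.85
ee_pos: [483.9, 76.2, 161.2]
orientation: [0.0, 1.0, 0.022, -0.001]
force: [0.5, 0.1, -1.6]
finger_gap: 18.9
[483.90478135  76.17993284 161.16145555]
```

View pics/z15.png

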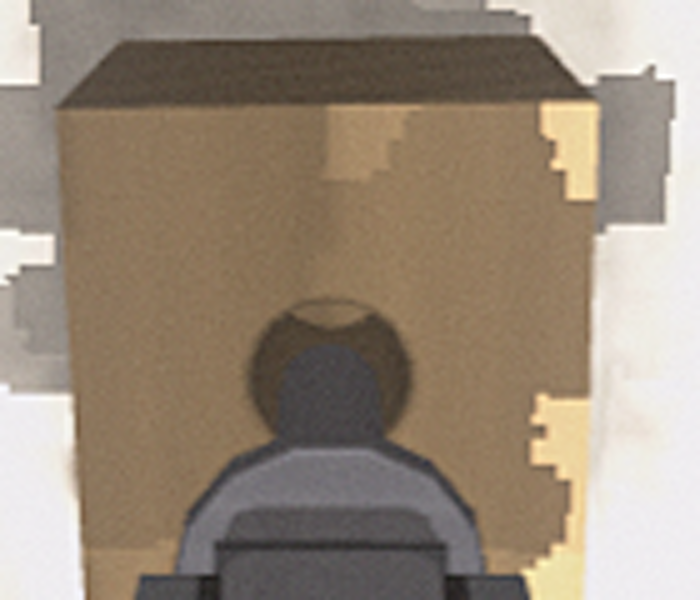

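```bash
python3 -m inch '{"dp":[[0,0.03,1],[0,0.05,2.5],[0,0.05,4],[0,0.05,5.5],[0,0.05,6],[0,0.05,6],[0,0.05,6]],"twist":[0,0,0,0,0,0,0],"jaw":[1,1,1,1,1,1,1]}'
```

```text
time: 19.6
ee_pos: [484.9, 75.7, 102.2]
orientation: [-0.0, 1.0, 0.022, 0.0]
force: [0.1, -0.6, -1.7]
finger_gap: 19.0
```

```bash
python3 -m inch '{"dp":[[0,0,0.2],[0,0,0.4],[0,0,0.5],[0,0,0.5]],"twist":[0,0,0,0],"jaw":[1,1,1,1]}'
```

```text
time: 20.0
ee_pos: [484.4, 75.7, 96.8]
orientation: [-0.0, 1.0, 0.022, -0.0]
force: [0.4, 0.1, -2.7]
finger_gap: 19.1
```

```bash
python3 -m inch '{"dp":[[0,0,0.1],[0,0,0.2],[0,0,0.2]],"twist":[0,0,0],"jaw":[1,1,1]}';python3 -m inch '{"dp":[[0,0,0.05],[0,0,0.1],[0,0,0.1]],"twist":[0,0,0],"jaw":[1,1,1]}'
```

```text
time: 20.3
ee_pos: [484.2, 75.7, 94.6]
orientation: [0.0, 1.0, 0.022, -0.0]
force: [0.7, 0.3, -2.2]
finger_gap: 19.0
time: 20.6
ee_pos: [484.3, 75.7, 94.5]
orientation: [0.0, 1.0, 0.022, -0.0]
force: [-2.7, -0.2, 4.6]
finger_gap: 19.0
```

```bash
python3 -m inch '{"dp":[[0,0,0],[0,0,0],[0,0,0],[0,0,0],[0,0,0],[0,0,0]],"twist":[0,0,0,0,0,0],"jaw":[0.3,-0.3,-1,-1,-1,-1]}';python3 -m inch '{"dp":[[0,0,-2],[0,0,-6],[0,0,-10],[0,-3,-13],[0,-7,-13],[0,-8,-13],[0,-8,-13]],"twist":[0,0,0,0,0,0,0],"jaw":[-1,-1,-1,-1,-1,-1,-1]}'
python3 - <<'E'
from h import *
s,f=snap('wrist','w15.png');print(s['ee_pos'])
s,f=snap('side','s15.png')
b=cv2.imread('pics/s15.png')[150:300,230:390]
cv2.imwrite('pics/z16.png',cv2.resize(b,None,fx=4,fy=4,interpolation=cv2.INTER_CUBIC))
E
```

```text
time: 21.2
ee_pos: [484.4, 75.7, 93.7]
orientation: [-0.0, 1.0, 0.022, -0.0]
force: [0.4, -0.1, -0.4]
finger_gap: 85.5
time: 21.9
ee_pos: [480.4, 156.7, 223.6]
orientation: [0.0, 1.0, 0.023, -0.0]
force: [0.0, 0.2, 0.4]
finger_gap: 85.6
[480.44710862 156.66408319 223.59030227]
```

View pics/z16.png

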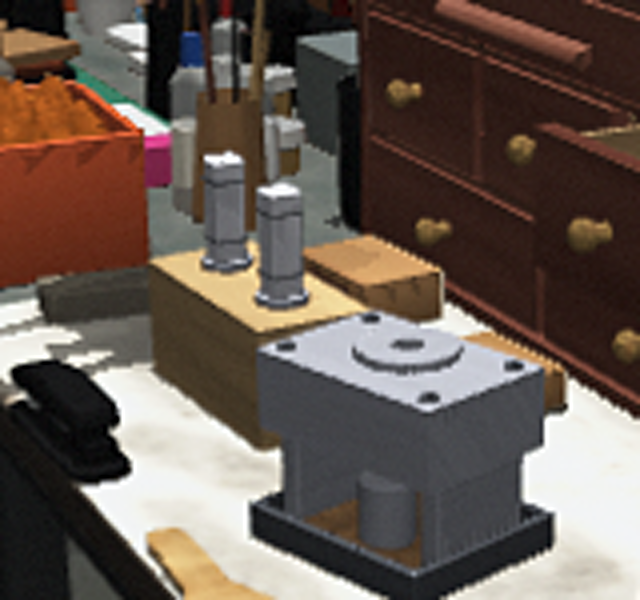

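View pics/w15.png

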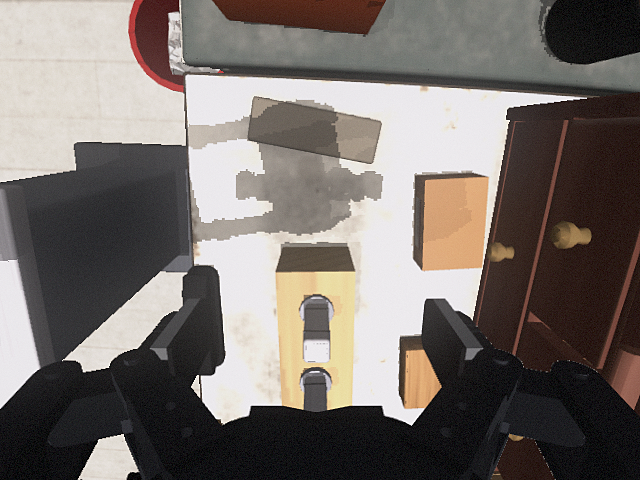

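The side picture shows both drifts upright, collars down on the rack. The plug stands in the tray under the bore, the gripper is well clear, and the stapler and brush haven't moved. I'm handing in the job.

```bash
python3 -c "
from station import arm
print(arm.job_done())"
```

```text
the job is handed in; nothing more can be done
None
```

The plug is out of its bore and standing in the tray. The thin drift is back upright in the left rack hole, collar down and released. I handed the job in at about 22 s; no verdict was reported.

- **Wrong drift first:** the two look alike in the rack, so I lifted the right-hand one about 21 mm to see its rod. It measured about 19 mm, so it was the thick drift and I set it straight back in its hole, inside the 30 mm limit. The one from the left hole was the thin drift.
- **Pressing out:** the wrist camera showed the off-centre hole, and the drift went through it with no noticeable force. The plug moved at roughly 8 to 18 N, and the highest force I read was about 18 N. I read the force only at the end of each move, so a short peak in between could have been missed.
- **Last checks:** the side picture shows the plug upright in the tray and both drifts upright in the rack. It also shows the gripper clear, and the stapler and brush in place. I did not check the marker and jars again at the end, but the arm never went near them.
- **Disagreement:** the position estimates of the hole and drifts differed by up to about 3 mm between pictures. I corrected for this from close-up pictures before each insertion.

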